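Close the praline tin: lugged lid and two clips

TASK

Take the lid from its stand, set it level on the round tin and turn it against its seat until its hidden lugs drop in and it lies fully home, flush on the rim. Then fold both clips down over the lid's rim. Let go of everything and do not shove the other things on the counter about.

Things in the scene. Friction and masses are not known exactly. Their poses are not given: they have to be found in the camera images.
- lid_grip (a point): centre of the lid's black bar handle, 28.5 mm above the lid disc's underside and 22.5 mm below the handle's end. The handle stands on the disc's middle: 45 mm tall along z, 14 mm thick along y, 34 mm wide along x. z points out of the lid's top. At the start the lid leans in its stand, y level and z only 20 degrees above level: the handle can only be taken obliquely from above
- lid: the lid: aluminium disc 112 mm across, 6 mm thick, 0.2 to 0.3 kg in all; origin at the centre of the disc's underside, axes as at its handle. Under the disc: three equal hidden lugs, 120 degrees apart (8 mm deep, out to 48 mm radius), and a centring plug 80 mm across, 16 mm deep, tapered to 70 mm over its last 6 mm
- stand: light wood lid stand, fixed; base 120 (x) x 150 (y) x 14 mm, origin under its middle. The lid leans on its back board and faces the stand's -x, tilted 20 degrees up; its lower edge is 14 mm above the counter behind a 6 mm lip, between side stops 117 mm apart that reach up to 64 mm. Lift the lid straight up 60 mm to clear it
- tin_rim (a point): centre of the tin's mouth at rim height, 80 mm above the counter; z up. Off the notches the lid rests on its lugs 7 mm too high (handle centre 35.5 mm above this point); home, its disc lies on the rim (28.5 mm above)
- tin: round aluminium tin, fixed, 110 mm across outside, 80 mm tall, origin under its middle, clips on its +y and -y sides. 1 mm below the rim sits a seat ring, 83 mm bore, with three notches 120 degrees apart at an unknown angle, found by turning the lid while pressing it lightly (120 degrees of turn, either way, meets one). The lugs have about 4 degrees of play each way
- clip_a (a joint): steel L-shaped flap, 30 mm wide, on the tin's +y side; hinge along the tin's x, 62 mm from its axis, 40 mm above the counter. 0: folded, leg upright (50 mm), tab inwards over the lid's rim; grows as it swings outwards (to 1). Starts 0.3 to 0.65, stays where left; a push of 1 to 3 N inwards near its top folds it. Folded, its outer face is 64 mm from the tin's axis, its top 91.5 mm up. It folds only on a lid that is home
- clip_a_top (a point): outer top edge of clip_a, middle of its 30 mm width
- clip_b (a joint): the same clip on the tin's -y side: 0 folded down over the rim, grows to 1 rad as it swings outwards
- clip_b_top (a point): outer top edge of clip_b, middle of its 30 mm width
- gift_box: bystander: loose cardboard box 85 x 85 x 50 mm, origin under its middle
- cup: bystander: white ceramic cup, 72 mm across, 75 mm tall, origin under its middle
- spatula: bystander: spatula 240 mm long lying flat along its x
- jar: bystander: amber glass jar 80 mm across, 120 mm tall, origin under its middle
- spare_lid: bystander: small knobbed metal lid, 70 mm across, 26 mm tall, origin under its middle; not the tin's lid
- praline_dish: bystander: white slab 130 x 90 mm with six pralines, 26 mm tall, origin under its middle
Mind the look-alikes: they are no part of the job. What is shaped like the lid but purple is not meant.

How it is judged:
On the way, in this order (a step that is already met when the one before it is completed fails the run):
1. the lid is fully home on the tin: level, central, its disc down on the rim (z of lid_grip in the frame of tin_rim below 0.0315 m and horizontal distance between lid_grip and tin_rim below 0.005 m and angle between lid_grip's own z axis and vertical below 0.06 rad), for 0.2 s.
2. both clips are folded down over the lid's rim (value of joint each of clip_a, clip_b below 0.1 rad), for 0.2 s.
At the end, for the whole second after the job is handed in: the lid lies home on the tin (handle centre within 5 mm of the tin's axis and less than 31.5 mm above the rim, tilt under 0.06 rad), at rest, and both clips are within 0.10 rad of folded down (all of step 1 and all of step 2 and linear speed of lid below 0.02 m/s); the robot touches nothing.
It fails at once if a bystander is moved by more than 40 mm (distance of any of gift_box, cup, spatula, jar, spare_lid, praline_dish from where it was at the start of the episode above 0.04 m).
It also fails if it takes over 72 s, if anything falls off the work surface, if the arm or the gripper's body presses on something with over 40 N, if the wrist force passes 120 N, or if a joint passes its speed limit or range.

ROBOT

A 6-joint arm with a two-finger parallel gripper is mounted at the origin on the work surface. World frame = base frame: x ahead of the robot, y to its left, z up, the work surface at z = 0. Lengths are in m, angles in rad, forces in N, time in s.
With the tool pointing down it reaches from about 0.425 to 0.95 m from the base axis. Payload 3.5 kg.
Tool frame: the origin (TCP) lies midway between the tips of the shut fingers; the grasp point (between the pads) lies 19 mm behind it; z points along the fingers, y is the line along which they close (so a half turn about z gives the same grasp; the last joint's range is limited). The gripper opens to 85 mm and grips with 20 to 120 N. Pads are 22 mm wide; open, the fingers measure 114 mm over their backs; the gripper's body (76 mm by 85 mm) begins 54 mm behind the grasp point. The pads swing forward as they close: fully open they stand 13 mm farther back than shut.
Start: joints at [-1.276, 0.286, 1.577, -0, 1.279, -0.15], TCP at [0.29, -0.609, 0.231] pointing down, gripper open.
Joint ranges: [-2.77, 2.77], [-0.9, 2.22], [0.21, 2.48], [-1.53, 4.67], [0.24, 2.81], [-2.84, 2.84]. Speed limits (rad/s): [2.79, 2.79, 3.14, 3.14, 3.14, 3.14].

INTERFACE

Orientations are given as a rotation vector (axis times angle).
In Python, from workcell import robot, optics, job_done gives the robot as it stands.
- The arm moves only by the tool arm_command, never from a script. Its argument "commands" is a list of rows, each an object of numbers: "x", "y", "z": the shift along the tool's x, y, z each as a share of 800 mm, from -1 to 1; "twist": the turn about the tool's z as a share of 60 degrees, from -1 to 1; "grip": the opening, from -1 (shut) to 1 (fully open). In form: [{"x": .., "y": .., "z": .., "twist": .., "grip": ..}, ...]. A call has 1 to 12 rows; each row is the pose to reach, as a shift and turn from the pose commanded when the call began, along the tool's axes at that moment; what a row does not reach only later rows make up. A row lasts 1/10 s, in which the tool goes at most 50 mm and 8.59 degrees, less where a joint would pass 70% of its speed; a pose out of reach is approached as far as the arm can. A call with a number of a shift or a turn outside -1 to 1 is refused whole. A call with a gripper value outside its range is refused whole. The fingers move at their own pace and stop on an object; "grip_force" is the grip in N (left out, the last holds). Time passes only in rows, so rows that repeat a pose let the fingers close. It gives the time, the measured TCP pose, the force, the opening and the grip force at its end, in the units of the state.
- robot.get_obs(): the state, without advancing time (a new reading comes with each control period).
- optics.camera(name): name is "scene" or "side" or "wrist"; returns (picture, depth): 384x512x3 uint8, blue, green, red; 384x512 float32, m along the optical axis (not along the pixel's ray), 0 where there is no reading.
- optics.camera_params(name): a dict with "K" (3x3 intrinsics, pixels), "D" ([k1, k2, p1, p2, k3] as OpenCV has them; the pictures are not rectified), "extrinsics" (4x4, takes a point from camera to world coordinates). Camera axes: x right, y down, z forward; pixel columns grow to the right and rows downward; lengths in m; the calibration is good to about 2 mm. A picture is of the moment at which its call begins: read the wrist's pose just before it. camera_params takes no time and is no camera call; for the wrist camera it gives the pose at the moment of the call.
- job_done(): hands the job in; it is judged then, once.
The state is a dict: "time_s": time; "qpos": joint angles; "joint_vel": joint speeds; "joint_torque": joint torques, N m; "tcp_pos": TCP position; "tcp_rot": TCP orientation; "force": force on the tool from outside, world axes, zero at the start; "torque": the same for the moment, N m; "gripper_width": opening from 0.0 (shut) to 1.0 (fully open); "grasp_force": force on a finger pad.
Only numpy, scipy, OpenCV 4.12 (cv2) and the standard library are available. Lean on these libraries where they do the work, as an engineer would, in place of code of your own. Each camera call takes 0.05 s, during which the arm holds its last target. There are 200 camera calls.

## Working session

There is one attempt and no reset: what is moved stays moved. The work goes in short steps, Python scripts to look and compute and a tool call to move; the robot and the scene stay as the last step left them, time stands still between calls to the robot, and variables do not carry over. Pictures are saved under pics/ and viewed, at most 10 in all, crops included, and the job is handed in when it is done.

Besides the shell and the picture viewer there is one more tool, called by a JSON object that holds its "api" and its "payload". arm_command: Moves the arm, as the interface text tells. Its arguments: {"type":"object","properties":{"commands":{"type":"array"},"grip_force":{"type":"number"}},"required":["commands"]}

```bash
mkdir -p pics; ls; python3 - <<'E'
from workcell import robot, optics
import cv2,numpy as np
o=robot.get_obs();print({k:np.round(v,3).tolist() for k,v in o.items()})
for n in("scene","side"):
    im,d=optics.camera(n);p=optics.camera_params(n)
    cv2.imwrite(f"pics/{n}0.png",im);np.savez(f"{n}0.npz",im=im,d=d,**p)
    print(n,np.round(p["extrinsics"],3).tolist(),np.round(p["K"],1).tolist(),p["D"])
a=cv2.imread("pics/scene0.png");b=cv2.imread("pics/side0.png")
E
```

```text
pics
{'time_s': 0.0, 'qpos': [-1.276, 0.287, 1.578, -0.0, 1.279, -0.15], 'joint_vel': [-0.0, 0.001, 0.0, -0.001, -0.001, 0.0], 'joint_torque': [0.0, -40.597, -29.263, -0.0, 0.006, 0.0], 'tcp_pos': [0.29, -0.609, 0.23], 'tcp_rot': [-3.062, -0.692, 0.0], 'force': [0.443, -0.232, 0.035], 'torque': [-0.047, -0.016, -0.036], 'grasp_force': 0.0, 'gripper_width': 1.0}
scene [[-0.797, 0.486, -0.357, 1.119], [0.603, 0.629, -0.491, 0.749], [-0.014, -0.607, -0.795, 1.285], [0.0, 0.0, 0.0, 1.0]] [[461.9, 0.0, 251.7], [0.0, 461.9, 186.8], [0.0, 0.0, 1.0]] [-0.13227032  0.          0.          0.          0.        ]
side [[0.999, -0.029, 0.044, 0.506], [-0.052, -0.677, 0.734, -0.704], [0.008, -0.736, -0.677, 0.722], [0.0, 0.0, 0.0, 1.0]] [[378.6, 0.0, 254.0], [0.0, 378.6, 192.4], [0.0, 0.0, 1.0]] [0.02380489 0.         0.         0.         0.        ]
```

View pics/scene0.png

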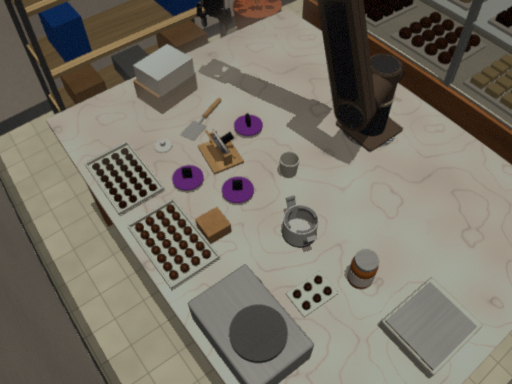

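View pics/side0.png

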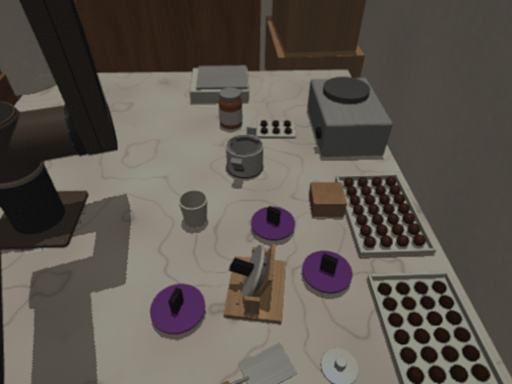

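```bash
cat > h.py <<'E'
import numpy as np,cv2
from scipy.spatial.transform import Rotation as R
def cloud(im,d,p):
    v,u=np.mgrid[:d.shape[0],:d.shape[1]]
    q=cv2.undistortPoints(np.stack([u,v],-1).reshape(-1,1,2).astype(float),p["K"],p["D"]).reshape(*d.shape,2)
    P=np.dstack([q*d[...,None],d])
    E=p["extrinsics"];return P@E[:3,:3].T+E[:3,3]
def load(n):
    z=np.load(n+"0.npz");return z["im"],cloud(z["im"],z["d"],z)
def circ(xy):
    from scipy.optimize import least_squares
    f=lambda s:np.hypot(*(xy-s[:2]).T)-s[2]
    r=least_squares(f,[*xy.mean(0),.053],loss="soft_l1",f_scale=.002);return r.x,np.std(f(r.x))
E
python3 - <<'E'
from h import *
for n,tc,hc in(("scene",(300,225),(227,138)),("side",(245,155),(241,267))):
    im,P=load(n)
    def win(c,w): return P[c[1]-w:c[1]+w,c[0]-w:c[0]+w].reshape(-1,3),im[c[1]-w:c[1]+w,c[0]-w:c[0]+w].reshape(-1,3).astype(int)
    p,_=win(tc,40)
    p=p[np.isfinite(p).all(1)]
    r=p[(abs(p[:,2]-.08)<.004)]
    m=np.median(r[:,:2],0); r=r[np.hypot(*(r[:,:2]-m).T)<.085]
    c,s=circ(r[:,:2]);print(n,"tin",c.round(4),s,len(r))
    q=p[(p[:,2]>.05)&(p[:,2]<.1)];dd=q[:,:2]-c[:2];rr=np.hypot(*dd.T)
    k=(rr>.062)&(rr<.11);ang=np.degrees(np.arctan2(dd[k,1],dd[k,0]))
    h,_=np.histogram(ang,24,(-180,180));print(dict(zip(range(-180,180,15),h)))
    for lo in range(-180,180,15):
        kk=k.copy();kk[k]=(ang>=lo)&(ang<lo+15)
        if kk.sum()>8: print(lo,kk.sum(),"zmax pt",q[kk][q[kk][:,2].argsort()[-3:]].mean(0).round(3),rr[kk].max().round(3))
    p,c3=win(hc,35)
    k=(c3.max(1)<60)&(p[:,2]>.045)&(p[:,2]<.13)
    print("handle",k.sum(),p[k].mean(0).round(3),p[k].min(0).round(3),p[k].max(0).round(3))
    # lid plane/edge: grey, high
    k=(c3.max(1)-c3.min(1)<25)&(c3.mean(1)>60)&(p[:,2]>.03)&(p[:,2]<.14)
    print("lid",k.sum(),p[k].mean(0).round(3),p[k].min(0).round(3),p[k].max(0).round(3))
    k=(p[:,2]>.010)&(p[:,2]<.018)
    if k.sum(): 
        b=cv2.minAreaRect(p[k][:,:2].astype(np.float32));print("base",k.sum(),b)
    cv2.imwrite(f"pics/{n}_z.png",cv2.resize(im[hc[1]-50:hc[1]+50,hc[0]-50:hc[0]+50],(500,500),interpolation=3))
a=np.hstack([cv2.resize(cv2.imread(f"pics/{n}_z.png"),(400,400)) for n in("scene","side")]);cv2.imwrite("pics/stand.png",a)
E
```

```text
scene tin [0.5325 0.1976 0.05  ] 0.00732042298948991 295
{-180: np.int64(0), -165: np.int64(0), -150: np.int64(0), -135: np.int64(0), -120: np.int64(58), -105: np.int64(42), -90: np.int64(0), -75: np.int64(0), -60: np.int64(0), -45: np.int64(0), -30: np.int64(0), -15: np.int64(0), 0: np.int64(0), 15: np.int64(0), 30: np.int64(0), 45: np.int64(0), 60: np.int64(33), 75: np.int64(18), 90: np.int64(0), 105: np.int64(0), 120: np.int64(0), 135: np.int64(0), 150: np.int64(0), 165: np.int64(0)}
-120 58 zmax pt [0.506 0.126 0.093] 0.094
-105 42 zmax pt [0.519 0.118 0.09 ] 0.09
60 33 zmax pt [0.558 0.274 0.093] 0.089
75 18 zmax pt [0.547 0.273 0.093] 0.087
handle 142 [ 0.489 -0.233  0.075] [ 0.374 -0.293  0.047] [ 0.562 -0.197  0.104]
lid 145 [ 0.545 -0.22   0.095] [ 0.381 -0.297  0.049] [ 0.567 -0.175  0.125]
base 637 ((0.500673770904541, -0.2907651960849762), (0.35847142338752747, 0.23858442902565002), 31.838407516479492)
side tin [0.5288 0.1934 0.0504] 0.009905005664275079 347
{-180: np.int64(0), -165: np.int64(0), -150: np.int64(0), -135: np.int64(0), -120: np.int64(61), -105: np.int64(44), -90: np.int64(0), -75: np.int64(0), -60: np.int64(0), -45: np.int64(0), -30: np.int64(0), -15: np.int64(0), 0: np.int64(0), 15: np.int64(0), 30: np.int64(0), 45: np.int64(0), 60: np.int64(46), 75: np.int64(32), 90: np.int64(0), 105: np.int64(0), 120: np.int64(0), 135: np.int64(0), 150: np.int64(0), 165: np.int64(0)}
-120 61 zmax pt [0.504 0.119 0.091] 0.089
-105 44 zmax pt [0.515 0.116 0.091] 0.09
60 46 zmax pt [0.561 0.263 0.092] 0.088
75 32 zmax pt [0.542 0.266 0.094] 0.089
handle 445 [ 0.523 -0.249  0.081] [ 0.487 -0.3    0.046] [ 0.564 -0.224  0.109]
lid 655 [ 0.536 -0.246  0.087] [ 0.483 -0.292  0.03 ] [ 0.572 -0.174  0.122]
base 667 ((0.5350980758666992, -0.1813676953315735), (0.1904498189687729, 0.10536179691553116), 84.43330383300781)
```

View pics/stand.png

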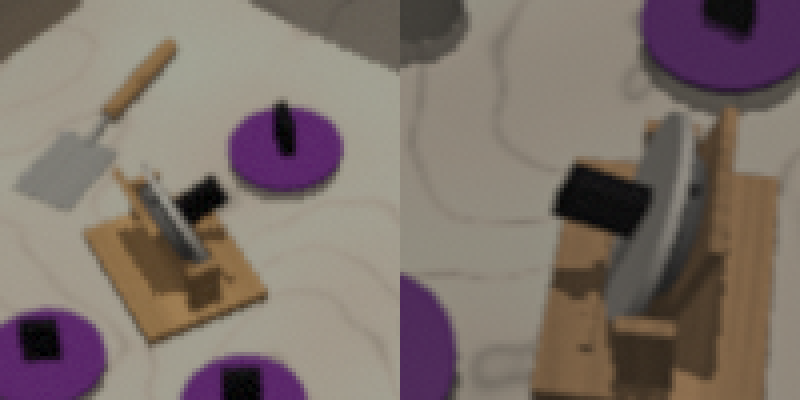

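{"api": "arm_command", "payload": {"commands": [{"x": 0.4,"y": -0.31,"z": -0.125,"twist": 0.42,"grip": 1},{"x": 0.4,"y": -0.31,"z": -0.125,"twist": 0.42,"grip": 1},{"x": 0.4,"y": -0.31,"z": -0.125,"twist": 0.42,"grip": 1},{"x": 0.4,"y": -0.31,"z": -0.125,"twist": 0.42,"grip": 1},{"x": 0.4,"y": -0.31,"z": -0.125,"twist": 0.42,"grip": 1},{"x": 0.4,"y": -0.31,"z": -0.125,"twist": 0.42,"grip": 1},{"x": 0.4,"y": -0.31,"z": -0.125,"twist": 0.42,"grip": 1},{"x": 0.4,"y": -0.31,"z": -0.125,"twist": 0.42,"grip": 1},{"x": 0.4,"y": -0.31,"z": -0.125,"twist": 0.42,"grip": 1},{"x": 0.4,"y": -0.31,"z": -0.125,"twist": 0.42,"grip": 1},{"x": 0.4,"y": -0.31,"z": -0.125,"twist": 0.42,"grip": 1}]}}

```text
time_s: 1.2
tcp_pos: [0.4724, -0.2476, 0.3308]
tcp_rot: [-3.142, -0.009, 0.001]
force: [0.2, 0.2, -0.7]
gripper_width: 0.998
grasp_force: 0.0
```

```bash
cat >> h.py <<'E'
def shot(n,tag):
    from workcell import robot,optics
    o=robot.get_obs();p=optics.camera_params(n);im,d=optics.camera(n)
    cv2.imwrite(f"pics/{tag}.png",im);np.savez(tag+"0.npz",im=im,d=d,**p)
    return o,im,cloud(im,d,p),p
E
python3 - <<'E'
from h import *
o,im,P,p=shot("wrist","w1")
print(o["tcp_pos"],o["tcp_rot"],R.from_rotvec(o["tcp_rot"]).as_matrix()[:,0]);print(p["extrinsics"].round(3).tolist(),p["K"][0],p["D"])
E
```

```text
[ 0.47241681 -0.24762427  0.33080875] [-3.14156768e+00 -9.08551738e-03  1.36436336e-03] [ 9.99982895e-01  5.78402152e-03 -8.68546807e-04]
[[0.006, -0.96, -0.281, 0.544], [-1.0, -0.006, -0.002, -0.247], [0.0, 0.281, -0.96, 0.473], [0.0, 0.0, 0.0, 1.0]] [319.28780385   0.         258.69107268] [-0.08696077  0.          0.          0.          0.        ]
```

View pics/w1.png

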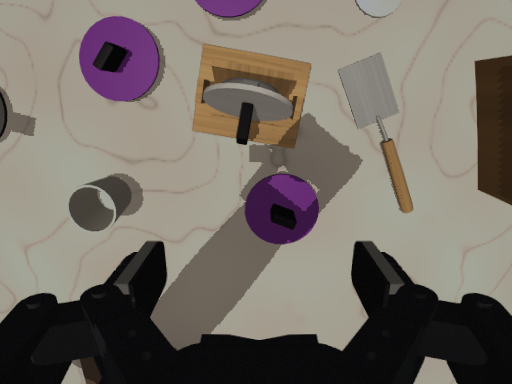

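```bash
python3 - <<'E'
from h import *
z=np.load("w10.npz");im=z["im"].astype(int);P=cloud(im,z["d"],z)
m=np.zeros(im.shape[:2],bool);m[35:155,185:320]=1
mx=im.max(2);dk=m&(mx<50)&(P[...,2]>.06)&(P[...,2]<.13)
h=P[dk];print("handle",len(h),h.mean(0),np.percentile(h,[2,98],axis=0).round(4).tolist())
hi=h[:,2]>np.median(h[:,2])-.01
top=h[hi];U,S,V=np.linalg.svd(top-top.mean(0),full_matrices=False);print("axis",V.round(3).tolist(),S, top.mean(0))
r=cv2.minAreaRect(h[:,:2].astype(np.float32));print("rect",r)
# lid front face grey
g=m&(im.max(2)-im.min(2)<20)&(mx>70)&(P[...,2]>.03)&(P[...,2]<.125)
q=P[g]
best=None;rng=np.random.default_rng(0)
for _ in range(500):
    a=q[rng.choice(len(q),3,0)];n=np.cross(a[1]-a[0],a[2]-a[0]);n/=np.linalg.norm(n)+1e-12
    k=abs((q-a[0])@n)<.0015
    if best is None or k.sum()>best.sum():best=k
s=q[best];c=s.mean(0);n=np.linalg.svd(s-c,full_matrices=False)[2][2];n*=-np.sign(n[0])
print("lid face n",n.round(3),"elev",np.degrees(np.arcsin(n[2])),"yaw",np.degrees(np.arctan2(n[1],n[0])),len(s),c, np.ptp(s,0))
w=m&(im[...,2]-im[...,0]>40)&(abs(P[...,2]-.014)<.006)
b=cv2.minAreaRect(P[w][:,:2].astype(np.float32));print("base",b)
# back board top
print("zmax",np.sort(P[m][:,2])[-20:].mean())
w2=m&(P[...,2]>.125);print("high",P[w2].mean(0) if w2.any() else 0, w2.sum())
cu=P[170:235,60:135].reshape(-1,3);cu=cu[abs(cu[:,2]-.075)<.006];print("cup",cu.mean(0))
E
```

```text
handle 454 [ 0.51280786 -0.22989082  0.09091694] [[0.4869, -0.2378, 0.0751], [0.5354, -0.2217, 0.0994]]
axis [[-0.952, 0.152, 0.267], [0.217, 0.948, 0.232], [0.218, -0.278, 0.936]] [0.27875586 0.07811355 0.05939211] [ 0.51398027 -0.23001445  0.09178305]
rect ((0.5105581283569336, -0.2292466014623642), (0.013193720020353794, 0.05133851617574692), 80.0893783569336)
lid face n [-0.926  0.158  0.343] elev 20.034996319104117 yaw 170.33356477392581 1873 [ 0.53631286 -0.23314479  0.08235221] [0.04084371 0.10879247 0.09197616]
base ((0.5419790148735046, -0.23446857929229736), (0.1496599018573761, 0.11961575597524643), 80.30907440185547)
zmax 0.4733125305191711
high [ 0.54386627 -0.24664006  0.47331253] 59
cup [ 0.39571057 -0.0181689   0.07365598]
```

{"api": "arm_command", "payload": {"commands": [{"x": 0.0415,"y": -0.024,"z": 0.15,"twist": 0.168,"grip": 0.2},{"x": 0.0415,"y": -0.024,"z": 0.15,"twist": 0.168,"grip": 0.2},{"x": 0.0415,"y": -0.024,"z": 0.2,"twist": 0.168,"grip": 0.2},{"x": 0.0415,"y": -0.024,"z": 0.2,"twist": 0.168,"grip": 0.2},{"x": 0.0415,"y": -0.024,"z": 0.25,"twist": 0.168,"grip": 0.2},{"x": 0.0415,"y": -0.024,"z": 0.28,"twist": 0.168,"grip": 0.2},{"x": 0.0415,"y": -0.024,"z": 0.28,"twist": 0.168,"grip": 0.2}]}}

```text
time_s: 1.95
tcp_pos: [0.5032, -0.2281, 0.1041]
tcp_rot: [-3.126, 0.27, 0.011]
force: [-0.9, -0.1, 0.1]
gripper_width: 0.601
grasp_force: 0.0
```

```bash
python3 - <<'E'
from h import *
from workcell import robot
o=robot.get_obs();print(o["tcp_pos"],R.from_rotvec(o["tcp_rot"]).as_matrix().round(4).tolist(),o["force"])
occ={}
for n in("scene","side","w1"):
    z=np.load(n+"0.npz");d=z["d"];P=cloud(z["im"],d,z)
    q=P[d>0]
    if n=="w1": q=P[:240][d[:240]>0]
    q=q[(q[:,0]>.3)&(q[:,0]<.85)&(q[:,1]>-.45)&(q[:,1]<.35)&(q[:,2]<.2)&(q[:,2]>-.02)]
    ix=((q[:,0]-.3)/.02).astype(int);iy=((q[:,1]+.45)/.02).astype(int)
    for a,b,h in zip(ix,iy,q[:,2]):occ.setdefault((a,b),[]).append(h)
for a in range(27,-1,-1):
    print("%.2f "%(.31+.02*a)+"".join((lambda v:"?" if v is None else ("." if np.percentile(v,90)<.008 else "#"))(occ.get((a,b))) for b in range(39,-1,-1)))
E
```

```text
[ 0.50319749 -0.22813997  0.10408956] [[0.9851, -0.1718, -0.0064], [-0.1717, -0.9851, 0.0042], [-0.007, -0.003, -1.0]] [-0.90302814 -0.12208309  0.07179375]
0.85 #######....###############..############
0.83 #######....###############..############
0.81 #######....###############..############
0.79 #######....###############..############
0.77 #######.......#####.....................
0.75 ..###.........#####......#####..........
0.73 ..............#####......######.........
0.71 #.............#####......######......##.
0.69 #........................######.....####
0.67 #........................######......##.
0.65 #..................###....####..........
0.63 #.................#####.................
0.61 #................######...####..........
0.59 #.....###........#######.#########......
0.57 ...#######.......######..#########......
0.55 ...########.......#####..#########......
0.53 ...###?####..............########.......
0.51 ....########.............########.....#.
0.49 .....#####.#.............########.....##
0.47 .......##.....................###......#
0.45 .......................................#
0.43 .................###..........###......#
0.41 ................##?##........#####......
0.39 ................##.##.......#######.....
0.37 ................####........#######.....
0.35 .............................######.....
0.33 .............................#####......
0.31 ........................................
```

{"api": "arm_command", "payload": {"commands": [{"x": 0.0,"y": 0,"z": 0.03,"twist": 0,"grip": 0.2},{"x": 0.0,"y": 0,"z": 0.06,"twist": 0,"grip": 0.2},{"x": 0.0,"y": 0,"z": 0.06,"twist": 0,"grip": 0.2},{"x": 0.0,"y": 0,"z": 0.06,"twist": 0,"grip": 0.2}]}}

```text
time_s: 2.35
tcp_pos: [0.5066, -0.2296, 0.0613]
tcp_rot: [3.129, -0.269, 0.003]
force: [0.3, -0.0, 0.6]
gripper_width: 0.6
grasp_force: 0.0
```

```bash
python3 - <<'E'
from h import *
o,im,P,p=shot("wrist","w2");print(o["tcp_pos"],R.from_rotvec(o["tcp_rot"]).as_matrix()[:,2],o["force"])
E
```

```text
[ 0.50655143 -0.22960683  0.06126942] [ 0.00178644 -0.00131121 -0.99999754] [ 0.29486908 -0.04277672  0.63272194]
```

View pics/w2.png

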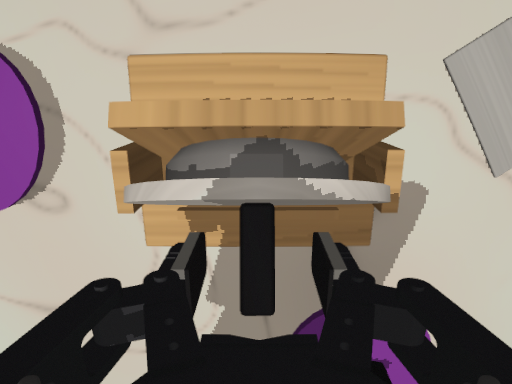

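{"api": "arm_command", "payload": {"commands": [{"x": 0,"y": 0,"z": 0.002,"twist": 0,"grip": -1},{"x": 0,"y": 0,"z": 0.002,"twist": 0,"grip": -1},{"x": 0,"y": 0,"z": 0.002,"twist": 0,"grip": -1},{"x": 0,"y": 0,"z": 0.002,"twist": 0,"grip": -1},{"x": 0,"y": 0,"z": -0.02,"twist": 0,"grip": -1},{"x": 0,"y": 0,"z": -0.05,"twist": 0,"grip": -1},{"x": 0,"y": 0,"z": -0.09,"twist": 0,"grip": -1},{"x": 0,"y": 0,"z": -0.13,"twist": 0,"grip": -1},{"x": 0,"y": 0,"z": -0.15,"twist": 0,"grip": -1},{"x": 0,"y": 0,"z": -0.15,"twist": 0,"grip": -1}], "grip_force": 80}}

```text
time_s: 3.4
tcp_pos: [0.5069, -0.2291, 0.1819]
tcp_rot: [3.128, -0.268, 0.007]
force: [-0.4, -1.6, -2.7]
gripper_width: 0.154
grasp_force: 78.3
```

```bash
python3 - <<'E'
from h import *
o,im,P,p=shot("wrist","w3");print(o["tcp_pos"],o["force"],o["torque"],o["gripper_width"],o["grasp_force"])
m=(P[...,2]>.08)&(P[...,2]<.3)&(im.astype(int).max(2)-im.astype(int).min(2)<20)&(im.max(2)>70);m[230:]=0
q=P[m];c=q.mean(0);n=np.linalg.svd(q-c,full_matrices=False)[2][2];print(len(q),n,c,q.min(0),q.max(0))
shot("side","s3")
E
```

```text
[ 0.50688835 -0.22905139  0.18187021] [-0.35238804 -1.63780467 -2.71012194] [ 0.06393017  0.09844177 -0.01559652] 0.1542154529489153 78.28215479850769
11772 [-0.95869242  0.17085866  0.22741188] [ 0.55276746 -0.2359657   0.22792713] [ 0.5129098  -0.28687282  0.15753137] [ 0.56521199 -0.17905003  0.24492365]
```

View pics/s3.png

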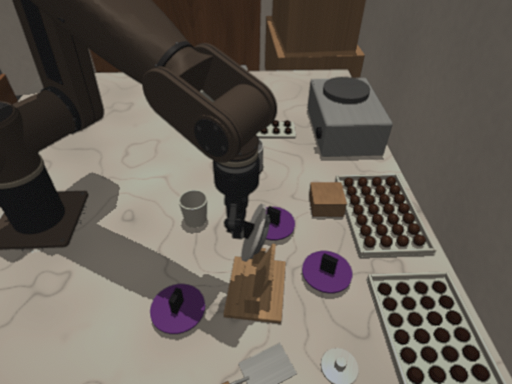

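{"api": "arm_command", "payload": {"commands": [{"x": 0.003,"y": -0.03,"z": -0.02,"twist": 0,"grip": -1},{"x": 0.01,"y": -0.08,"z": -0.02,"twist": 0,"grip": -1},{"x": 0.017,"y": -0.14,"z": -0.02,"twist": 0,"grip": -1},{"x": 0.024,"y": -0.2,"z": -0.02,"twist": 0,"grip": -1},{"x": 0.031,"y": -0.26,"z": -0.02,"twist": 0,"grip": -1},{"x": 0.038,"y": -0.32,"z": -0.02,"twist": 0,"grip": -1},{"x": 0.045,"y": -0.38,"z": -0.02,"twist": 0,"grip": -1},{"x": 0.052,"y": -0.44,"z": -0.02,"twist": 0,"grip": -1},{"x": 0.059,"y": -0.49,"z": -0.02,"twist": 0,"grip": -1},{"x": 0.063,"y": -0.53,"z": -0.02,"twist": 0,"grip": -1},{"x": 0.065,"y": -0.545,"z": -0.02,"twist": 0,"grip": -1},{"x": 0.065,"y": -0.545,"z": -0.02,"twist": 0,"grip": -1}]}}

```text
time_s: 4.7
tcp_pos: [0.63, 0.1936, 0.1924]
tcp_rot: [3.129, -0.264, -0.007]
force: [-0.5, -1.0, -4.1]
gripper_width: 0.156
grasp_force: 78.6
```

```bash
python3 - <<'E'
from h import *
o,im,P,p=shot("wrist","w4");print(o["tcp_pos"],R.from_rotvec(o["tcp_rot"]).as_matrix().round(3).tolist(),o["force"],o["torque"],o["gripper_width"])
m=(P[...,2]>.1)&(P[...,2]<.3)&(im.astype(int).max(2)-im.astype(int).min(2)<20)&(im.max(2)>60);m[230:]=0
q=P[m];rng=np.random.default_rng(0);best=None
for _ in range(400):
    a=q[rng.choice(len(q),3,0)];n=np.cross(a[1]-a[0],a[2]-a[0]);n/=np.linalg.norm(n)+1e-12
    k=abs((q-a[0])@n)<.0012
    if best is None or k.sum()>best.sum():best=k
s=q[best];c=s.mean(0);n=np.linalg.svd(s-c,full_matrices=False)[2][2];n*=np.sign(n[2]);print(len(q),len(s),n,np.degrees(np.arcsin(n[2])),np.ptp(s,0),s.max(0))
E
```

```text
[0.62998661 0.19358902 0.19240993] [[0.986, -0.168, -0.005], [-0.168, -0.986, -0.001], [-0.004, 0.001, -1.0]] [-0.52487928 -1.01304686 -4.10828069] [-0.0398143   0.08568945  0.02585992] 0.15644048704079946
16357 3815 [ 0.89022427 -0.26845466  0.36801203] 21.593065983553704 [0.11053856 0.19228054 0.14336037] [0.77926921 0.34389876 0.25453718]
```

View pics/w4.png

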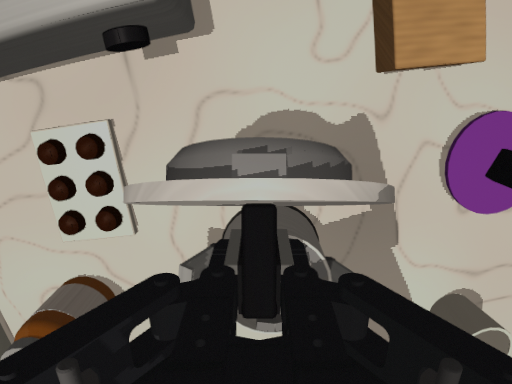

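{"api": "arm_command", "payload": {"commands": [{"x": 0,"y": 0,"z": 0.05,"twist": 0,"grip": -1},{"x": 0,"y": 0,"z": 0.1,"twist": 0,"grip": -1},{"x": 0,"y": 0,"z": 0.14,"twist": 0,"grip": -1},{"x": 0,"y": 0,"z": 0.165,"twist": 0,"grip": -1},{"x": 0,"y": 0,"z": 0.175,"twist": 0,"grip": -1},{"x": 0,"y": 0,"z": 0.175,"twist": 0,"grip": -1},{"x": 0,"y": 0,"z": 0.175,"twist": 0,"grip": -1}]}}

```text
time_s: 5.45
tcp_pos: [0.6321, 0.1917, 0.0567]
tcp_rot: [-3.13, 0.27, -0.003]
force: [-0.2, -1.1, -2.6]
gripper_width: 0.155
grasp_force: 78.7
```

{"api": "arm_command", "payload": {"commands": [{"x": 0,"y": 0,"z": 0,"twist": 0,"grip": -1},{"x": 0,"y": 0,"z": 0.0,"twist": 0,"grip": -1},{"x": 0,"y": 0,"z": 0.0,"twist": 0,"grip": -1}], "grip_force": 20}}

```text
time_s: 5.75
tcp_pos: [0.6318, 0.1926, 0.0565]
tcp_rot: [-3.13, 0.268, -0.003]
force: [-0.0, 0.3, -2.2]
gripper_width: 0.155
grasp_force: 78.7
```

```bash
cat > lid.py <<'E'
from h import *
import sys
o,im,P,p=shot("wrist",sys.argv[1]);T=R.from_rotvec(o["tcp_rot"]).as_matrix()
print("tcp",o["tcp_pos"].round(4),"z",T[:,2].round(3),"F",o["force"].round(1),"T",o["torque"].round(2),o["gripper_width"],o["grasp_force"])
d=np.load(sys.argv[1]+"0.npz")["d"]
L=(P-o["tcp_pos"])@T   # tool frame
m=(d>0)&(im.astype(int).max(2)-im.astype(int).min(2)<20)&(im.max(2)>60)&(abs(L[...,1])<.06)&(L[...,0]>-.02)&(L[...,0]<.14)&(P[...,2]>.012);m[240:]=0
q=L[m]
for y in(-.04,-.03,.03,.04):   # profile of the disc in the tool x,z plane
    k=abs(q[:,1]-y)<.003;s=q[k]
    if len(s)<10: continue
    print(y,len(s),"top pt",s[s[:,2].argmin()].round(4),"near",s[s[:,0].argmin()].round(4))
E
python3 lid.py w5
```

```text
tcp [0.6318 0.1926 0.0565] z [ 0.002  0.    -1.   ] F [-0.   0.3 -2.2] T [0.01 0.1  0.  ] 0.15519900450296548 78.72164011001587
-0.04 279 top pt [ 0.0413 -0.0371 -0.0485] near [ 0.0143 -0.0428  0.0206]
-0.03 596 top pt [ 0.0423 -0.0274 -0.0552] near [ 0.0142 -0.0318  0.0208]
0.03 509 top pt [ 0.0426  0.0274 -0.0552] near [0.0133 0.0328 0.0235]
0.04 249 top pt [ 0.0399  0.0371 -0.0481] near [0.0134 0.0372 0.0232]
```

View pics/w5.png

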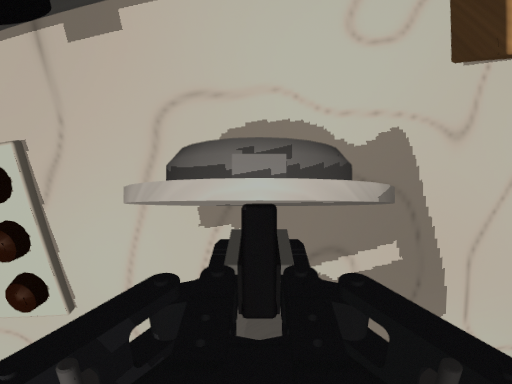

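{"api": "arm_command", "payload": {"commands": [{"x": 0,"y": 0,"z": 0.008,"twist": 0,"grip": -1},{"x": 0,"y": 0,"z": 0.0155,"twist": 0,"grip": -1},{"x": 0,"y": 0,"z": 0.0155,"twist": 0,"grip": -0.69},{"x": 0,"y": 0,"z": 0.0155,"twist": 0,"grip": -0.69},{"x": 0,"y": 0,"z": 0.0155,"twist": 0,"grip": -0.69}], "grip_force": 20}}

```text
time_s: 6.3
tcp_pos: [0.6317, 0.1926, 0.0447]
tcp_rot: [-3.13, 0.268, -0.001]
force: [-2.6, -0.6, 6.2]
gripper_width: 0.161
grasp_force: 48.7
```

```bash
python3 lid.py w6
```

```text
tcp [0.6317 0.1926 0.0447] z [ 0. -0. -1.] F [-2.6 -0.6  6.2] T [-0.06  0.56 -0.  ] 0.16086744609530423 48.68549466133118
-0.04 284 top pt [ 0.0398 -0.0371 -0.0488] near [ 0.0154 -0.0382  0.0174]
-0.03 607 top pt [ 0.0426 -0.0271 -0.0562] near [ 0.0154 -0.0307  0.0176]
0.03 497 top pt [ 0.0425  0.0278 -0.0548] near [0.015  0.0313 0.0187]
0.04 256 top pt [ 0.0416  0.0372 -0.0482] near [0.015  0.0404 0.0185]
```

{"api": "arm_command", "payload": {"commands": [{"x": 0.005,"y": 0,"z": 0,"twist": 0,"grip": -0.675},{"x": 0.01,"y": 0,"z": 0.0,"twist": 0,"grip": -0.675},{"x": 0.017,"y": 0,"z": 0,"twist": 0,"grip": -0.675},{"x": 0.025,"y": 0,"z": 0,"twist": 0,"grip": -0.675},{"x": 0.0325,"y": 0,"z": 0.001,"twist": 0,"grip": -0.675},{"x": 0.0325,"y": 0,"z": 0.001,"twist": 0,"grip": -0.675}]}}

```text
time_s: 6.95
tcp_pos: [0.658, 0.1878, 0.0417]
tcp_rot: [-3.129, 0.269, -0.003]
force: [0.9, 0.7, 0.6]
gripper_width: 0.163
grasp_force: 7.9
```

```bash
python3 lid.py w7
```

```text
tcp [0.658  0.1878 0.0417] z [ 0.002  0.    -1.   ] F [0.9 0.7 0.6] T [ 0.03 -0.19  0.04] 0.16295092441427136 7.923549860715866
-0.04 1016 top pt [ 0.0462 -0.0372 -0.0335] near [-0.0084 -0.038   0.0258]
-0.03 1307 top pt [ 0.0515 -0.0275 -0.0391] near [-0.0087 -0.0276  0.0267]
0.03 1283 top pt [ 0.0507  0.0286 -0.0384] near [-0.0086  0.0322  0.0264]
0.04 995 top pt [ 0.0456  0.0374 -0.0325] near [-0.0085  0.0386  0.0262]
```

{"api": "arm_command", "payload": {"commands": [{"x": 0.007,"y": 0,"z": 0.002,"twist": 0,"grip": -0.675},{"x": 0.0135,"y": 0,"z": 0.0035,"twist": 0,"grip": -0.675},{"x": 0.021,"y": 0,"z": 0.004,"twist": 0,"grip": -0.675},{"x": 0.0295,"y": 0,"z": 0.0045,"twist": 0,"grip": -0.675},{"x": 0.038,"y": 0,"z": 0.007,"twist": 0,"grip": -0.675},{"x": 0.0455,"y": 0,"z": 0.0095,"twist": 0,"grip": -0.675},{"x": 0.053,"y": 0,"z": 0.013,"twist": 0,"grip": -0.675},{"x": 0.0595,"y": 0,"z": 0.017,"twist": 0,"grip": -0.675},{"x": 0.0595,"y": 0,"z": 0.018,"twist": 0,"grip": -0.675},{"x": 0.0595,"y": 0,"z": 0.018,"twist": 0,"grip": -0.675}]}}

```text
time_s: 8.0
tcp_pos: [0.7042, 0.1797, 0.0277]
tcp_rot: [3.13, -0.268, 0.002]
force: [-0.1, 0.0, -0.7]
gripper_width: 0.161
grasp_force: 7.8
```

```bash
python3 lid.py w8
```

```text
tcp [0.7042 0.1797 0.0277] z [ 0.001 -0.    -1.   ] F [-0.1  0.  -0.7] T [-0.08 -0.11 -0.01] 0.1611039480873315 7.778527736663818
-0.04 811 top pt [ 0.0357 -0.0387  0.0017] near [ 0.0014 -0.0411  0.0052]
-0.03 1057 top pt [ 0.042  -0.0321  0.001 ] near [ 0.0012 -0.0273  0.0056]
0.03 1029 top pt [0.0256 0.0324 0.0011] near [0.0015 0.0321 0.0049]
0.04 1026 top pt [0.0328 0.0406 0.0018] near [0.001  0.0401 0.006 ]
```

View pics/w8.png

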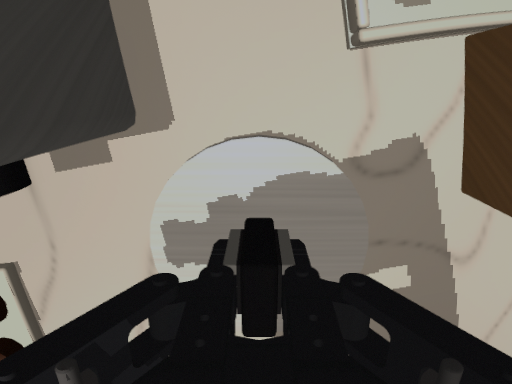

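{"api": "arm_command", "payload": {"commands": [{"x": 0,"y": 0,"z": 0,"twist": 0,"grip": -0.3},{"x": 0,"y": 0,"z": 0,"twist": 0,"grip": -0.3},{"x": 0,"y": 0,"z": 0,"twist": 0,"grip": -0.3}]}}

```text
time_s: 8.35
tcp_pos: [0.7036, 0.1801, 0.028]
tcp_rot: [-3.13, 0.268, -0.0]
force: [-0.2, -0.1, 0.2]
gripper_width: 0.351
grasp_force: 0.0
```

```bash
cat > disc.py <<'E'
from h import *
import sys
o,im,P,p=shot("wrist",sys.argv[1]);T=R.from_rotvec(o["tcp_rot"]).as_matrix()
d=np.load(sys.argv[1]+"0.npz")["d"];zt=float(sys.argv[2])
L=(P-o["tcp_pos"])@T
m=(d>0)&(abs(P[...,2]-zt)<.006)&(np.hypot(L[...,0],L[...,1])<.09)&(im.max(2)>60)
q=P[m];c=q.mean(0);n=np.linalg.svd(q-c,full_matrices=False)[2][2];n*=np.sign(n[2])
print("tcp",o["tcp_pos"].round(4),"x",T[:,0].round(3),"z",T[:,2].round(4),"F",o["force"].round(1),"plane n",n.round(3),"z",c[2].round(4),len(q))
e=cv2.findContours(m.astype(np.uint8),cv2.RETR_EXTERNAL,cv2.CHAIN_APPROX_NONE)[0]
e=max(e,key=len)[:,0];E=L[e[:,1],e[:,0]][:,:2]
from scipy.optimize import least_squares
E=E[(E[:,0]>.005)|(abs(E[:,1])>.045)]
for f in range(3):
    r=least_squares(lambda s:np.hypot(*(E-s).T)-.056,[0,0],loss="soft_l1",f_scale=.001).x
    E=E[abs(np.hypot(*(E-r).T)-.056)<.004]
print("disc centre in tool xy",r.round(4),len(E),np.std(np.hypot(*(E-r).T)))
E
python3 disc.py w9 0.022
```

```text
tcp [0.7036 0.1801 0.028 ] x [ 0.985 -0.17   0.   ] z [ 2.e-04  1.e-04 -1.e+00] F [-0.2 -0.1  0.2] plane n [0.001 0.    1.   ] z 0.0219 22899
disc centre in tool xy [-0.0014 -0.0002] 405 0.0004896209443574724
```

{"api": "arm_command", "payload": {"commands": [{"x": 0,"y": 0,"z": -0.06,"twist": 0,"grip": 0},{"x": 0,"y": 0,"z": -0.12,"twist": 0,"grip": 0},{"x": -0.03,"y": 0,"z": -0.17,"twist": 0,"grip": 0},{"x": -0.07,"y": 0.01,"z": -0.21,"twist": 0,"grip": 0},{"x": -0.12,"y": 0.02,"z": -0.25,"twist": 0,"grip": 0},{"x": -0.17,"y": 0.031,"z": -0.28,"twist": 0,"grip": 0},{"x": -0.22,"y": 0.031,"z": -0.31,"twist": 0,"grip": 0},{"x": -0.274,"y": 0.031,"z": -0.31,"twist": 0,"grip": 0},{"x": -0.274,"y": 0.031,"z": -0.31,"twist": 0,"grip": 0},{"x": -0.274,"y": 0.031,"z": -0.31,"twist": 0,"grip": 0}]}}

```text
time_s: 9.4
tcp_pos: [0.4829, 0.193, 0.2762]
tcp_rot: [-3.13, 0.267, -0.003]
force: [0.4, -0.3, 0.3]
gripper_width: 0.498
grasp_force: 0.0
```

```bash
python3 - <<'E'
from h import *
o,im,P,p=shot("wrist","w10");d=np.load("w100.npz")["d"]
print(o["tcp_pos"],o["tcp_rot"])
t=np.array([.531,.195])
m=(d>0)&(np.hypot(P[...,0]-t[0],P[...,1]-t[1])<.1)&(P[...,2]>.03);m[250:]=0
q=P[m];r=q[abs(q[:,2]-.08)<.002]
rr=np.hypot(*(r[:,:2]-t).T);h,e=np.histogram(rr,np.arange(.03,.1,.004));print(dict(zip(e.round(3),h)))
from scipy.optimize import least_squares
# outer boundary of rim: max radius per angle bin
c=t
for it in range(4):
    dd=r[:,:2]-c;a=np.arctan2(dd[:,1],dd[:,0]);ra=np.hypot(*dd.T);k=ra<.0585
    b=np.floor(a/np.radians(6)).astype(int);E=np.array([r[:,:2][k&(b==i)][ra[k&(b==i)].argmax()] for i in np.unique(b[k])])
    s=least_squares(lambda s:np.hypot(*(E-s[:2]).T)-s[2],[*c,.055],loss="soft_l1",f_scale=.001).x;c=s[:2]
print("tin",s,len(E))
hi=q[(q[:,2]>.084)];dd=hi[:,:2]-c
for sg in(1,-1):
    k=(np.sign(dd[:,1])==sg);g=hi[k];v=dd[k]
    print("clip",sg,len(g),g.mean(0).round(4),"ang",np.degrees(np.arctan2(*v.mean(0)[::-1])),"r",np.hypot(*v.T).min(),np.hypot(*v.T).max(),"z",g[:,2].max(),"rect",cv2.minAreaRect(g[:,:2].astype(np.float32)))
E
```

```text
[0.48292416 0.19295923 0.27618662] [-3.13000115e+00  2.66716159e-01 -2.51367095e-03]
{np.float64(0.03): np.int64(0), np.float64(0.034): np.int64(0), np.float64(0.038): np.int64(209), np.float64(0.042): np.int64(555), np.float64(0.046): np.int64(748), np.float64(0.05): np.int64(781), np.float64(0.054): np.int64(376), np.float64(0.058): np.int64(0), np.float64(0.062): np.int64(0), np.float64(0.066): np.int64(0), np.float64(0.07): np.int64(0), np.float64(0.074): np.int64(0), np.float64(0.078): np.int64(0), np.float64(0.082): np.int64(2), np.float64(0.086): np.int64(6), np.float64(0.09): np.int64(0), np.float64(0.094): np.int64(0)}
tin [0.53084465 0.19800935 0.05448097] 60
clip 1 853 [0.5231 0.2431 0.197 ] ang 99.69969720015915 r 0.03624891173698329 0.08795395686986103 z 0.30142585742060596 rect ((0.5297069549560547, 0.2437429428100586), (0.09893227368593216, 0.032589368522167206), 50.80738067626953)
clip -1 770 [0.4951 0.1483 0.212 ] ang -125.67994139103206 r 0.048688000642790996 0.09065658969854341 z 0.30127876534292625 rect ((0.4943552315235138, 0.1383969485759735), (0.026473920792341232, 0.07342113554477692), 30.729211807250977)
```

View pics/w10.png

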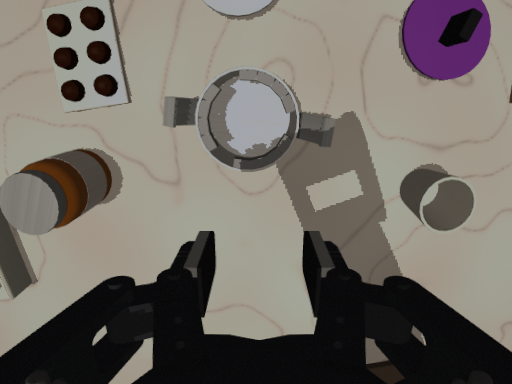

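```bash
python3 - <<'E'
from h import *
z=np.load("w100.npz");P=cloud(z["im"],z["d"],z);d=z["d"];c=np.array([.5308,.198])
P[d<=0]=9;D=P[...,:2]-c;r=np.hypot(D[...,0],D[...,1]);A=np.degrees(np.arctan2(D[...,1],D[...,0]))
H=(P[...,2]>.06)&(P[...,2]<.1)&(r>.06)&(r<.11);H[250:]=0
for sg in(1,-1):
    k=H&(D[...,1]*sg>0);v=D[k];zz=P[...,2][k];t=zz>zz.max()-.004
    rc=cv2.minAreaRect(v[zz>.085].astype(np.float32))
    print(sg,k.sum(),"ang",np.degrees(np.arctan2(*v.mean(0)[::-1])),"zmax",zz.max(),"r at top",r[k][t].mean(),"rmin/max",r[k].min(),r[k].max(),rc)
k=(r>.0425)&(r<.047)&(P[...,2]<.1);k[250:]=0
a=A[k];zz=P[...,2][k]
print([(i,round(float(np.median(zz[(a>=i)&(a<i+8)])),3)) for i in range(-180,180,8) if ((a>=i)&(a<i+8)).any()])
E
```

```text
1 648 ang 72.69440760362568 zmax 0.09311324602356141 r at top 0.07622027882500365 rmin/max 0.06900140941411802 0.08796914138252551 ((0.023695986717939377, 0.0756966769695282), (0.014788541942834854, 0.030593041330575943), 72.6777572631836)
-1 611 ang -107.00110439961908 zmax 0.09117256591690626 r at top 0.08108428676144282 rmin/max 0.07198707804778114 0.0922161450501409 ((-0.02434028685092926, -0.07907570898532867), (0.010923298075795174, 0.029513001441955566), 71.65338134765625)
[(-180, 0.078), (-172, 0.078), (-164, 0.077), (-156, 0.078), (-148, 0.078), (-140, 0.078), (-132, 0.078), (-124, 0.035), (-116, 0.005), (-108, 0.005), (-100, 0.005), (-92, 0.078), (-84, 0.079), (-76, 0.079), (-68, 0.079), (-60, 0.079), (-52, 0.079), (-44, 0.079), (-36, 0.079), (-28, 0.079), (-20, 0.079), (-12, 0.079), (-4, 0.078), (4, 0.005), (12, 0.005), (20, 0.005), (28, 0.007), (36, 0.078), (44, 0.078), (52, 0.078), (60, 0.078), (68, 0.078), (76, 0.078), (84, 0.078), (92, 0.078), (100, 0.079), (108, 0.078), (116, 0.006), (124, 0.005), (132, 0.005), (140, 0.005), (148, 0.006), (156, 0.078), (164, 0.078), (172, 0.078)]
```

```bash
python3 - <<'E'
from h import *
z=np.load("w100.npz");P=cloud(z["im"],z["d"],z);d=z["d"];c=np.array([.5308,.198])
P[d<=0]=9;D=P[...,:2]-c;r=np.hypot(D[...,0],D[...,1]);A=np.degrees(np.arctan2(D[...,1],D[...,0]))
k=(r>.043)&(r<.0475)&(P[...,2]>.074)&(P[...,2]<.083);k[250:]=0
a=np.sort(A[k]);g=np.diff(a);
for i in np.argsort(g)[-5:]:print("gap",a[i].round(1),a[i+1].round(1),"mid",(a[i]+a[i+1])/2)
# lug on lid back, from w4: tool-frame points behind the disc
z=np.load("w50.npz");im=z["im"].astype(int);row=im[162,150:370].max(1);print(np.where(np.abs(np.diff(row))>8)[0]+150,im[162,150:370:6].max(1).tolist())
P=cloud(im,z["d"],z);print(P[140:182:4,259].round(3).tolist());print(P[140:182:4,215].round(3).tolist())
from workcell import robot
o=robot.get_obs();print(o["qpos"].round(3),R.from_rotvec(o["tcp_rot"]).as_matrix()[:,0])
E
```

```text
gap 168.7 170.0 mid 169.3666618684457
gap 170.1 171.4 mid 170.75083087833528
gap 0.2 30.5 mid 15.347808449100448
gap -119.8 -89.1 mid -104.41829956281265
gap 119.1 151.5 mid 135.25966576623387
[167 168 169 231 285 286 321 323 337 339 347 348 349 350] [167, 177, 180, 145, 77, 84, 87, 92, 95, 96, 97, 99, 101, 102, 118, 118, 118, 118, 117, 118, 117, 117, 116, 99, 96, 95, 93, 92, 89, 86, 81, 77, 70, 63, 121, 120, 120]
[[0.688, 0.183, 0.093], [0.687, 0.183, 0.095], [0.686, 0.184, 0.097], [0.685, 0.184, 0.097], [0.685, 0.184, 0.106], [0.684, 0.184, 0.108], [0.683, 0.184, 0.107], [0.682, 0.184, 0.108], [0.681, 0.185, 0.108], [0.68, 0.185, 0.108], [0.68, 0.185, 0.116]]
[[0.69, 0.199, 0.087], [0.689, 0.198, 0.091], [0.688, 0.198, 0.092], [0.687, 0.198, 0.095], [0.686, 0.198, 0.097], [0.684, 0.199, 0.096], [0.683, 0.199, 0.097], [0.682, 0.199, 0.097], [0.681, 0.199, 0.098], [0.679, 0.199, 0.098], [0.682, 0.196, 0.115]]
[ 0.184 -0.092  1.903 -0.     1.33   1.926] [ 0.98546588 -0.1698681   0.00135455]
```

{"api": "arm_command", "payload": {"commands": [{"x": 0.06,"y": -0.006,"z": 0.03,"twist": 0,"grip": 0},{"x": 0.12,"y": -0.012,"z": 0.06,"twist": 0,"grip": 0},{"x": 0.18,"y": -0.02,"z": 0.09,"twist": 0,"grip": 0},{"x": 0.235,"y": -0.031,"z": 0.12,"twist": 0,"grip": 0},{"x": 0.2722,"y": -0.031,"z": 0.16,"twist": 0,"grip": 0},{"x": 0.2722,"y": -0.031,"z": 0.2,"twist": 0,"grip": 0},{"x": 0.2722,"y": -0.031,"z": 0.2,"twist": 0,"grip": 0},{"x": 0.2722,"y": -0.031,"z": 0.25,"twist": 0,"grip": 0},{"x": 0.2722,"y": -0.031,"z": 0.29,"twist": 0,"grip": 0},{"x": 0.2722,"y": -0.031,"z": 0.312,"twist": 0,"grip": 0},{"x": 0.2722,"y": -0.031,"z": 0.312,"twist": 0,"grip": 0},{"x": 0.2722,"y": -0.031,"z": 0.312,"twist": 0,"grip": 0}]}}

```text
time_s: 10.65
tcp_pos: [0.7033, 0.1803, 0.0278]
tcp_rot: [-3.13, 0.268, -0.003]
force: [0.8, -0.0, 0.4]
gripper_width: 0.503
grasp_force: 0.0
```

```bash
python3 disc.py w11 0.022
```

```text
tcp [0.7033 0.1803 0.0278] x [ 0.985 -0.17   0.002] z [ 2.1e-03  2.0e-04 -1.0e+00] F [ 0.8 -0.   0.4] plane n [0.001 0.    1.   ] z 0.0219 24105
disc centre in tool xy [-0.0011 -0.0001] 385 0.0005017811714464496
```

{"api": "arm_command", "payload": {"commands": [{"x": -0.0013,"y": 0,"z": 0,"twist": 0,"grip": 0},{"x": -0.0013,"y": 0,"z": 0,"twist": 0,"grip": -1},{"x": -0.0013,"y": 0,"z": 0,"twist": 0,"grip": -1},{"x": -0.0013,"y": 0,"z": 0,"twist": 0,"grip": -1},{"x": -0.0013,"y": 0,"z": 0,"twist": 0,"grip": -1},{"x": -0.0013,"y": 0,"z": -0.03,"twist": 0,"grip": -1},{"x": -0.0013,"y": 0,"z": -0.08,"twist": 0,"grip": -1},{"x": -0.0013,"y": 0,"z": -0.13,"twist": 0,"grip": -1},{"x": -0.0013,"y": 0,"z": -0.175,"twist": 0,"grip": -1},{"x": -0.0013,"y": 0,"z": -0.175,"twist": 0,"grip": -1},{"x": -0.0013,"y": 0,"z": -0.175,"twist": 0,"grip": -1}], "grip_force": 60}}

```text
time_s: 11.8
tcp_pos: [0.7009, 0.1804, 0.1657]
tcp_rot: [-3.13, 0.268, 0.0]
force: [-0.0, 1.1, -3.2]
gripper_width: 0.156
grasp_force: 58.9
```

```bash
python3 disc.py w12 0.162; python3 -c "
from workcell import robot;o=robot.get_obs();print(o['gripper_width'],o['grasp_force'])"
```

```text
tcp [0.7009 0.1804 0.1657] x [ 0.985 -0.17  -0.   ] z [-1.e-04  2.e-04 -1.e+00] F [-0.   1.1 -3.2] plane n [0.002 0.001 1.   ] z 0.16 22476
disc centre in tool xy [ 0.0004 -0.0004] 393 0.00046819212920103456
0.1571259421084146 58.920233845710754
```

{"api": "arm_command", "payload": {"commands": [{"x": -0.03,"y": 0.002,"z": 0,"twist": -0.06,"grip": -1},{"x": -0.08,"y": 0.006,"z": 0,"twist": -0.16,"grip": -1},{"x": -0.13,"y": 0.01,"z": 0,"twist": -0.26,"grip": -1},{"x": -0.175,"y": 0.013,"z": 0,"twist": -0.36,"grip": -1},{"x": -0.205,"y": 0.015,"z": 0,"twist": -0.418,"grip": -1},{"x": -0.2136,"y": 0.015,"z": 0,"twist": -0.418,"grip": -1},{"x": -0.2136,"y": 0.015,"z": 0,"twist": -0.418,"grip": -1},{"x": -0.2136,"y": 0.015,"z": 0,"twist": -0.418,"grip": -1}]}}

```text
time_s: 12.65
tcp_pos: [0.5312, 0.1973, 0.1651]
tcp_rot: [3.114, 0.416, -0.001]
force: [-0.2, 0.4, -1.9]
gripper_width: 0.156
grasp_force: 58.8
```

```bash
python3 disc.py w13 0.16
```

```text
tcp [0.5312 0.1973 0.1651] x [ 0.965  0.263 -0.001] z [-9.e-04 -4.e-04 -1.e+00] F [-0.2  0.4 -1.9] plane n [0.003 0.003 1.   ] z 0.1595 22495
disc centre in tool xy [ 0.0006 -0.0004] 393 0.0004806675229058479
```

{"api": "arm_command", "payload": {"commands": [{"x": 0,"y": 0,"z": 0.03,"twist": 0,"grip": -1},{"x": 0,"y": 0,"z": 0.055,"twist": 0,"grip": -1},{"x": 0,"y": 0,"z": 0.07,"twist": 0,"grip": -1},{"x": 0,"y": 0,"z": 0.078,"twist": 0,"grip": -1},{"x": 0,"y": 0,"z": 0.083,"twist": 0,"grip": -1},{"x": 0,"y": 0,"z": 0.086,"twist": 0,"grip": -1},{"x": 0,"y": 0,"z": 0.086,"twist": 0,"grip": -1}]}}

```text
time_s: 13.4
tcp_pos: [0.5313, 0.1976, 0.0978]
tcp_rot: [-3.114, -0.418, -0.001]
force: [0.8, 0.6, -2.1]
gripper_width: 0.155
grasp_force: 58.9
```

{"api": "arm_command", "payload": {"commands": [{"x": 0,"y": 0,"z": 0.003,"twist": 0,"grip": -1},{"x": 0,"y": 0,"z": 0.005,"twist": 0,"grip": -1},{"x": 0,"y": 0,"z": 0.007,"twist": 0,"grip": -1},{"x": 0,"y": 0,"z": 0.0085,"twist": 0,"grip": -1},{"x": 0,"y": 0,"z": 0.0085,"twist": 0,"grip": -1}]}}

```text
time_s: 13.9
tcp_pos: [0.531, 0.1976, 0.0915]
tcp_rot: [3.114, 0.418, 0.001]
force: [-4.0, -1.8, 4.2]
gripper_width: 0.158
grasp_force: 59.6
```

```bash
python3 disc.py w14 0.087
```

```text
tcp [0.531  0.1976 0.0915] x [0.965 0.264 0.   ] z [ 3.e-04 -0.e+00 -1.e+00] F [-4.  -1.8  4.2] plane n [-0.002 -0.009  1.   ] z 0.0861 24300
disc centre in tool xy [ 0.0007 -0.0004] 394 0.0005031686602400972
```

{"api": "arm_command", "payload": {"commands": [{"x": 0,"y": 0,"z": 0,"twist": 0,"grip": -0.3},{"x": 0,"y": 0,"z": 0,"twist": 0,"grip": -0.3},{"x": 0,"y": 0,"z": 0,"twist": 0,"grip": -0.3},{"x": 0,"y": 0,"z": -0.04,"twist": 0,"grip": -0.3},{"x": 0,"y": 0,"z": -0.09,"twist": 0,"grip": -0.3},{"x": 0,"y": 0,"z": -0.125,"twist": 0,"grip": -0.3},{"x": 0,"y": 0,"z": -0.125,"twist": 0,"grip": -0.5}]}}

```text
time_s: 14.65
tcp_pos: [0.534, 0.1982, 0.1963]
tcp_rot: [-3.113, -0.418, -0.017]
force: [-0.4, 0.8, 1.1]
gripper_width: 0.254
grasp_force: 0.0
```

```bash
python3 disc.py w15 0.087; python3 -c "
from workcell import robot;o=robot.get_obs();print(o['gripper_width'],o['qpos'].round(2))"
```

```text
tcp [0.534  0.1982 0.1963] x [0.965 0.264 0.011] z [ 0.0107  0.002  -0.9999] F [-0.4  0.8  1.1] plane n [-0.001 -0.005  1.   ] z 0.0861 13045
disc centre in tool xy [-0.0034 -0.0008] 268 0.0003208870966589438
0.2501473147700489 [0.18 0.08 1.88 0.   1.17 1.48]
```

{"api": "arm_command", "payload": {"commands": [{"x": 0.02,"y": -0.03,"z": 0,"twist": -0.14,"grip": -1},{"x": 0.04,"y": -0.07,"z": 0,"twist": -0.28,"grip": -1},{"x": 0.06,"y": -0.1,"z": 0,"twist": -0.42,"grip": -1},{"x": 0.077,"y": -0.122,"z": 0,"twist": -0.56,"grip": -1},{"x": 0.077,"y": -0.122,"z": 0,"twist": -0.7,"grip": -1},{"x": 0.077,"y": -0.122,"z": 0,"twist": -0.84,"grip": -1},{"x": 0.077,"y": -0.122,"z": 0,"twist": -0.957,"grip": -1},{"x": 0.077,"y": -0.122,"z": 0,"twist": -0.957,"grip": -1},{"x": 0.077,"y": -0.122,"z": 0,"twist": -0.957,"grip": -1}]}}

```text
time_s: 15.6
tcp_pos: [0.5638, 0.3077, 0.1887]
tcp_rot: [-2.532, -1.858, 0.004]
force: [0.6, 0.3, -0.3]
gripper_width: 0.001
grasp_force: 0.0
```

```bash
python3 - <<'E'
from h import *
o,im,P,p=shot("wrist","w16");T=R.from_rotvec(o["tcp_rot"]).as_matrix();print(o["tcp_pos"],T[:,0].round(3),o["gripper_width"])
d=np.load("w160.npz")["d"];L=P-o["tcp_pos"]
k=(d>0)&(np.hypot(L[...,0],L[...,1])<.045)&(P[...,2]<.14)
print("below, z>2cm:",[(round(float(a),3)) for a in np.percentile(P[k][:,2],[50,90,99,100])], k.sum())
q=P[k&(P[...,2]>.02)];print(q[::max(1,len(q)//8)].round(3).tolist())
E
```

```text
[0.56375475 0.30769403 0.18874658] [ 0.3    0.954 -0.002] 0.0005310946395389401
below, z>2cm: [0.0, 0.001, 0.089, 0.092] 5873
[[0.542, 0.285, 0.085], [0.549, 0.282, 0.087], [0.555, 0.279, 0.087], [0.561, 0.277, 0.087], [0.569, 0.274, 0.088], [0.545, 0.279, 0.088], [0.552, 0.277, 0.089], [0.566, 0.27, 0.089], [0.564, 0.266, 0.091]]
```

{"api": "arm_command", "payload": {"commands": [{"x": 0,"y": 0,"z": 0.05,"twist": 0,"grip": -1},{"x": 0,"y": 0,"z": 0.1,"twist": 0,"grip": -1},{"x": 0,"y": 0,"z": 0.138,"twist": 0,"grip": -1},{"x": 0,"y": 0,"z": 0.138,"twist": 0,"grip": -1},{"x": -0.015,"y": 0,"z": 0.138,"twist": 0,"grip": -1},{"x": -0.025,"y": 0,"z": 0.138,"twist": 0,"grip": -1},{"x": -0.033,"y": 0,"z": 0.138,"twist": 0,"grip": -1},{"x": -0.04,"y": 0,"z": 0.138,"twist": 0,"grip": -1},{"x": -0.045,"y": 0,"z": 0.138,"twist": 0,"grip": -1},{"x": -0.045,"y": 0,"z": 0.138,"twist": 0,"grip": -1}]}}

```text
time_s: 16.65
tcp_pos: [0.5538, 0.273, 0.0807]
tcp_rot: [2.53, 1.861, 0.0]
force: [0.0, -0.1, -0.8]
gripper_width: -0.0
grasp_force: 0.0
```

{"api": "arm_command", "payload": {"commands": [{"x": -0.003,"y": 0,"z": 0,"twist": 0,"grip": -1},{"x": -0.006,"y": 0,"z": 0,"twist": 0,"grip": -1},{"x": -0.006,"y": 0,"z": 0,"twist": 0,"grip": -1}]}}

```text
time_s: 16.95
tcp_pos: [0.5525, 0.2693, 0.0802]
tcp_rot: [-2.53, -1.862, -0.001]
force: [0.6, 1.8, 0.2]
gripper_width: -0.001
grasp_force: 1.0
```

```bash
cat > clip.py <<'E'
from h import *
import sys
c=np.array([.5308,.198])
for n in("wrist","side","scene"):
    o,im,P,p=shot(n,sys.argv[1]+n);d=np.load(sys.argv[1]+n+"0.npz")["d"]
    if n=="wrist":print(o["time_s"],o["tcp_pos"].round(4),o["force"].round(2))
    D=P[...,:2]-c;a=np.radians(72.6);u=np.array([np.cos(a),np.sin(a)]);t=np.array([u[1],-u[0]])
    y=D@u;x=D@t
    for s,nm in((1,"A"),(-1,"B")):
        k=(d>0)&(abs(x)<.014)&(y*s>.045)&(y*s<.1)&(P[...,2]>.0885)&(P[...,2]<.098)&(im.max(2)>45)
        q=y[k]*s
        if len(q)>5:print(n,nm,len(q),"radial",np.percentile(q,[2,50,98]).round(4),"z",np.percentile(P[...,2][k],[5,50,98]).round(4))
E
python3 clip.py c1
```

```text
16.95 [0.5525 0.2693 0.0802] [0.57 1.81 0.17]
wrist A 179 radial [0.0855 0.086  0.0866] z [0.0891 0.0932 0.0975]
side A 19 radial [0.0461 0.0574 0.0749] z [0.0891 0.0932 0.0963]
side B 19 radial [0.0569 0.0843 0.0876] z [0.0886 0.0892 0.0918]
scene B 14 radial [0.046  0.0789 0.0836] z [0.089  0.09   0.0927]
```

{"api": "arm_command", "payload": {"commands": [{"x": -0.003,"y": 0,"z": 0,"twist": 0,"grip": -1},{"x": -0.005,"y": 0,"z": 0,"twist": 0,"grip": -1},{"x": -0.005,"y": 0,"z": 0,"twist": 0,"grip": -1}]}}

```text
time_s: 17.4
tcp_pos: [0.5523, 0.2688, 0.0803]
tcp_rot: [-2.529, -1.857, -0.014]
force: [4.7, 12.1, -3.5]
gripper_width: -0.002
grasp_force: 6.6
```

{"api": "arm_command", "payload": {"commands": [{"x": 0.02,"y": 0,"z": 0,"twist": 0,"grip": -1},{"x": 0.03,"y": 0,"z": -0.04,"twist": 0,"grip": -1},{"x": 0.03,"y": 0,"z": -0.09,"twist": 0,"grip": -1},{"x": 0.03,"y": 0,"z": -0.138,"twist": 0,"grip": -1},{"x": 0.0,"y": 0,"z": -0.145,"twist": 0,"grip": -1},{"x": -0.05,"y": 0,"z": -0.145,"twist": 0,"grip": -1},{"x": -0.1,"y": 0,"z": -0.145,"twist": 0,"grip": -1},{"x": -0.15,"y": 0,"z": -0.145,"twist": 0,"grip": -1},{"x": -0.2,"y": 0,"z": -0.145,"twist": 0,"grip": -1},{"x": -0.2315,"y": 0,"z": -0.14,"twist": 0,"grip": -1},{"x": -0.2315,"y": 0,"z": -0.14,"twist": 0,"grip": -1},{"x": -0.2315,"y": 0,"z": -0.14,"twist": 0,"grip": -1}]}}

```text
time_s: 18.6
tcp_pos: [0.496, 0.0881, 0.192]
tcp_rot: [-2.531, -1.861, 0.002]
force: [0.5, 0.4, 0.4]
gripper_width: 0.004
grasp_force: 0.0
```

```bash
python3 clip.py c2
```

```text
18.6 [0.496  0.0881 0.192 ] [0.46 0.4  0.44]
wrist B 145 radial [0.0779 0.0795 0.0819] z [0.0886 0.0891 0.0909]
side A 13 radial [0.0462 0.0552 0.0611] z [0.0905 0.0921 0.0943]
side B 19 radial [0.0477 0.0835 0.0908] z [0.0887 0.0891 0.0925]
scene A 37 radial [0.05   0.0578 0.0651] z [0.0894 0.0927 0.0964]
scene B 17 radial [0.047  0.079  0.0854] z [0.0889 0.0896 0.0929]
```

{"api": "arm_command", "payload": {"commands": [{"x": 0,"y": 0,"z": 0.05,"twist": 0,"grip": -1},{"x": 0,"y": 0,"z": 0.1,"twist": 0,"grip": -1},{"x": 0,"y": 0,"z": 0.14,"twist": 0,"grip": -1},{"x": 0,"y": 0,"z": 0.14,"twist": 0,"grip": -1},{"x": 0.015,"y": 0,"z": 0.14,"twist": 0,"grip": -1},{"x": 0.025,"y": 0,"z": 0.14,"twist": 0,"grip": -1},{"x": 0.033,"y": 0,"z": 0.14,"twist": 0,"grip": -1},{"x": 0.04,"y": 0,"z": 0.14,"twist": 0,"grip": -1},{"x": 0.046,"y": 0,"z": 0.14,"twist": 0,"grip": -1},{"x": 0.051,"y": 0,"z": 0.14,"twist": 0,"grip": -1},{"x": 0.051,"y": 0,"z": 0.14,"twist": 0,"grip": -1}]}}

```text
time_s: 19.85
tcp_pos: [0.5102, 0.1261, 0.083]
tcp_rot: [2.522, 1.862, -0.001]
force: [-3.1, -8.0, 6.7]
gripper_width: -0.0
grasp_force: 4.5
```

{"api": "arm_command", "payload": {"commands": [{"x": 0.003,"y": 0,"z": 0,"twist": 0,"grip": -1},{"x": 0.005,"y": 0,"z": 0,"twist": 0,"grip": -1},{"x": 0.005,"y": 0,"z": 0,"twist": 0,"grip": -1}]}}

```text
time_s: 20.15
tcp_pos: [0.5104, 0.1266, 0.083]
tcp_rot: [2.518, 1.863, -0.012]
force: [-5.6, -19.9, 12.2]
gripper_width: -0.002
grasp_force: 10.2
```

Hard stop at 74 mm radius, as with clip A. I'll back off, rise and check.

{"api": "arm_command", "payload": {"commands": [{"x": -0.015,"y": 0,"z": 0,"twist": 0,"grip": -1},{"x": -0.04,"y": 0,"z": 0,"twist": 0,"grip": -1},{"x": -0.05,"y": 0,"z": -0.04,"twist": 0,"grip": -1},{"x": -0.05,"y": 0,"z": -0.09,"twist": 0,"grip": -1},{"x": -0.05,"y": 0,"z": -0.14,"twist": 0,"grip": -1},{"x": -0.05,"y": 0,"z": -0.18,"twist": 0,"grip": -1},{"x": -0.05,"y": 0,"z": -0.18,"twist": 0,"grip": -1},{"x": -0.05,"y": 0,"z": -0.18,"twist": 0,"grip": -1}]}}

```text
time_s: 20.95
tcp_pos: [0.4981, 0.0935, 0.2254]
tcp_rot: [2.529, 1.862, 0.004]
force: [0.1, -0.6, -0.9]
gripper_width: 0.002
grasp_force: 0.0
```

```bash
python3 clip.py c3; python3 - <<'E'
from h import *
z=np.load("c3wrist0.npz");P=cloud(z["im"],z["d"],z);r=np.hypot(P[...,0]-.5308,P[...,1]-.198)
k=(z["d"]>0)&(r<.05)&(r>.022)&(abs(P[...,2]-.087)<.006);q=P[k];n=np.linalg.svd(q-q.mean(0),full_matrices=False)[2][2];print("lid z",np.median(q[:,2]),n,len(q))
E
```

```text
20.95 [0.4981 0.0935 0.2254] [ 0.07 -0.59 -0.93]
wrist B 547 radial [0.0499 0.0566 0.0634] z [0.0903 0.0914 0.0928]
side A 14 radial [0.0473 0.0547 0.0627] z [0.0896 0.0918 0.0936]
side B 43 radial [0.0521 0.0611 0.0677] z [0.0895 0.0924 0.095 ]
scene A 39 radial [0.0476 0.0582 0.0662] z [0.0889 0.0922 0.0954]
scene B 35 radial [0.046  0.0552 0.0642] z [0.0893 0.093  0.0974]
lid z 0.08599013134515499 [ 4.14966483e-04 -1.75105830e-03 -9.99998381e-01] 8666
```

Both clips are folded (tops 91–92 mm up, 64 mm out), the lid is home and level, and the gripper is clear.

```bash
python3 -c "
from workcell import job_done;print(job_done())"
```

```text
the job is handed in; nothing more can be done
None
```

The lid is home and level on the tin with both clips folded, the gripper is clear, and I handed the job in at about 21 s; the hand-in returned no verdict.

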